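# Test the friction hinge of a lathe accessory case

### The job

Check the stiff hinge of the grey accessory case, whose aluminium lid stands slightly ajar: lift the lid by its bar until you feel it come up firmly against its built-in stop, without forcing it past, then let go of it up there and watch for a good second whether it stays. Then gently lower it to about 35 degrees above level, let go again, and leave it standing there on its own. Do not let the lid swing fast, and leave the other things on the bench alone.

Things in the scene. Friction and masses are not known exactly. Their poses are not given: they have to be found in the camera images.
- case: Grey sheet-steel case fixed to the bench, 150 mm deep (x) by 240 mm wide (y) by 90 mm high, open on top under the lid. Origin: centre of its underside, on the bench. Its x axis points level from its front (handle side) to its hinge side, y along the hinge, z up. It stands yawed differently each time.
- lid: Aluminium sheet lid, 150 mm from hinge to front edge, 240 mm wide, 3 mm thick, 0.18 to 0.35 kg. Origin: on the hinge axis, at the middle of the case's far top edge, 91 mm above the bench. y along the hinge (as the case's y); -x from hinge to front edge and bar, in the lid's plane; z its upper face's normal: z's angle from vertical is the lid's angle above level. Starts ajar by 0.02 to 0.35 rad.
- lid_hinge (a point): Middle of the hinge axis (same point as the lid's origin). Hinge friction of 0.5 N m holds the lid at any angle; swinging it slowly takes about 1 to 4.5 N at the bar, up or down. The lid rises until it meets a built-in stop that cannot be seen and lies, differently each time, somewhere between 1.05 and 1.27 rad above level: find it by feel.
- lid_bar (a point): Centre of the lid's straight round steel pull bar: 10 mm thick, 120 mm long, parallel to the hinge, 200 mm from the hinge axis, 50 mm in front of the lid's front edge, in the lid's plane. An arm near each end joins it to the lid (104 mm free between). Axes as the lid's. Can be pinched from above, fingers before and behind it; it turns between flat pads as the lid swings.
- stay (a joint): Stiff spring cushion of the built-in stop, hidden in the hinge, rad. 0 while the lid swings freely; with the lid up against the stop it begins to give at about 4 to 5 N of pull on the bar (square to the lid), reads 0.01 at about 7 N and 0.05 (overstrained) at about 17 N. It springs back when let go, and the lid comes down with it.
- blank_mid (a point): Bystander: turned light-wood goblet blank standing upright to the left of the case, 125 mm tall, 64 mm across. Point at its centre, 62 mm up.
- tin_mid (a point): Bystander: plain metal tin to the right of the case, 72 mm across, 60 mm tall. Point at its centre, 30 mm up.
- gouge_mid (a point): Bystander: turning gouge lying to the right of the tin, 320 mm long, wooden handle towards the robot. Point near its middle, 14 mm up.

How it is judged:
On the way, in this order (a step that is already met when the one before it is completed fails the run):
1. the lid is lifted firmly against its built-in stop (the stop's cushion gives at least 0.01 rad, about 7 N at the bar) (value of joint stay above 0.01 rad and angle between lid's own z axis and vertical above 0.98 rad), for 0.1 s.
2. the lid is let go of high up (still over 0.95 rad above level) and stays there untouched and still for 1 s (contact force between anything else and lid below 0.1 N and angle between lid's own z axis and vertical above 0.95 rad and angular speed of lid below 0.05 rad/s), for 1 s.
At the end, for the whole second after the job is handed in: The lid stands untouched and still (under 0.05 rad/s) at 0.44 to 0.78 rad (25 to 45 degrees) above level, held by its hinge alone (contact force between anything else and lid below 0.1 N and angular speed of lid below 0.05 rad/s and angle between lid's own z axis and vertical between 0.44 and 0.78 rad).
It fails at once if the stop is forced: its cushion is pressed in by more than 0.05 rad (about 17 N at the bar) (value of joint stay above 0.05 rad).
It fails at once if the lid swings faster than 1.5 rad/s (angular speed of lid above 1.5 rad/s).
It fails at once if the blank is moved by more than 30 mm (distance of blank_mid from where it was at the start of the episode above 0.03 m).
It fails at once if the tin is moved by more than 30 mm (distance of tin_mid from where it was at the start of the episode above 0.03 m).
It fails at once if the gouge is moved by more than 30 mm (distance of gouge_mid from where it was at the start of the episode above 0.03 m).
It also fails if it takes over 72 s, if anything falls off the work surface, if the arm or the gripper's body presses on something with over 40 N, if the wrist force passes 120 N, or if a joint passes its speed limit or range.

### The arm

A 6-joint arm with a two-finger parallel gripper is mounted at the origin on the work surface. World frame = base frame: x ahead of the robot, y to its left, z up, the work surface at z = 0. Lengths are in m, angles in rad, forces in N, time in s.
With the tool pointing down it reaches from about 0.225 to 0.725 m from the base axis. Payload 3.1 kg.
Tool frame: the origin (TCP) lies at the very end of the fingers, on their centre line; the grasp point (between the pads) lies 19 mm behind it; y points along the fingers, x is the direction in which the jaws open and shut, and the axes are right-handed (so a half turn about y gives the same grasp; the last joint's range is limited). The gripper opens to 85 mm and grips with 20 to 120 N. Pads are 22 mm wide; open, the fingers measure 114 mm over their backs; the gripper's body (76 mm by 85 mm) begins 54 mm behind the grasp point. The pads swing forward as they close: fully open they stand 13 mm farther back than shut.
Start: joints at [-1.328, 0.048, 0.099, 1.622, 0, 1.443], TCP at [0.19, -0.489, 0.211] pointing down, gripper open.
Joint ranges: [-2.91, 2.91], [-0.99, 1.94], [-1.21, 1.42], [-2.12, 2.29], [-1.49, 1.47], [-3.14, 3.14]. Speed limits (rad/s): [2.79, 2.79, 3.14, 3.14, 3.14, 3.14].

### API

Orientations are given as a unit quaternion [w, x, y, z].
In Python, from rig import arm, vision, sign_off gives the robot as it stands.
- The arm moves only by the tool servo_tool, never from a script. Its argument "plan" is a list of rows, each an object with "translation": the shift along the tool's x, y, z in m, a list of three; "angular": the turn, a rotation vector about the tool's x, y, z in degrees, a list of three; "claw": the closure, from 0 (fully open) to 1 (shut). In form: [{"translation": [x, y, z], "angular": [rx, ry, rz], "claw": claw}, ...]. A call has 1 to 8 rows; each row is the pose to reach, as a shift and turn from the pose measured when the call began, along the tool's axes at that moment; what a row does not reach only later rows make up. A row lasts 1/10 s, in which the tool goes at most 50 mm and 8.59 degrees, less where a joint would pass 70% of its speed; a pose out of reach is approached as far as the arm can. A call with a gripper value outside its range is refused whole. The fingers move at their own pace and stop on an object; "squeeze" is the grip in N (left out, the last holds). Time passes only in rows, so rows that repeat a pose let the fingers close. It gives the time, the measured TCP pose, the force and the opening at its end, in the units of the state.
- arm.read_state(): the state, without advancing time (a new reading comes with each control period).
- vision.read_camera(name): name is "side" or "top"; returns the picture (480x640x3 uint8, blue, green, red); there is no depth.
- vision.calibration(name): a dict with "camera_matrix" (3x3 intrinsics, pixels), "rvec" (rotation vector, rad) and "tvec" (3), from world to camera coordinates, as OpenCV has them. Camera axes: x right, y down, z forward; pixel columns grow to the right and rows downward; lengths in m; the calibration is good to about 2 mm. A picture is of the moment at which its call begins. calibration takes no time and is no camera call.
- sign_off(): hands the job in, once; it reports no verdict.
Trained networks look in the newest picture that a camera, given by its name, has taken for a name from the list of things; names that differ only in an ending like _2 or _b are one class to them, and where a whole thing is asked for, a point or a joint stands for the part that bears it (a point fixed in the world has none). Each returns a list of dicts, best first, with "conf" (0 to 1); they miss things now and then, are a little off and sometimes report something else, mostly with a low value. They report only what shows in the picture. A call takes as long as a camera call.
- vision.look_for(name, camera): "xyz" ([x, y, z] in m, in world coordinates, good to about 4 mm: the middle of the surface that is visible of it).
- vision.cut_out(name, camera): "region" (480x640 bool, what is visible of it).
The state is a dict: "clock": time; "joint_positions": joint angles; "dq": joint speeds; "tau": joint torques, N m; "ee_pos": TCP position; "tcp_rot": TCP orientation; "ft_force": force on the tool from outside, world axes, zero at the start; "wrist_torque": the same for the moment, N m; "opening": finger opening in m.
Only numpy, scipy, OpenCV 4.12 (cv2) and the standard library are available. Lean on these libraries where they do the work, as an engineer would, in place of code of your own. Each camera call takes 0.05 s, during which the arm holds its last target.

## Working session

There is one attempt and no reset: what is moved stays moved. The work goes in short steps, Python scripts to look and compute and a tool call to move; the robot and the scene stay as the last step left them, time stands still between calls to the robot, and variables do not carry over. Pictures are saved under pics/ and viewed, and the job is handed in when it is done.

Besides the shell and the picture viewer there is one more tool, called as name(argument=value, ...) on one line, values as JSON. servo_tool: Moves the arm, as the interface text tells. Its arguments: {"type":"object","properties":{"plan":{"type":"array"},"squeeze":{"type":"number"}},"required":["plan"]}

```bash
mkdir -p pics; ls
python3 - <<'E'
from rig import arm, vision
import cv2
s=arm.read_state()
for k,v in s.items(): print(k,v)
for c in ("side","top"):
    cv2.imwrite(f"pics/{c}0.png",vision.read_camera(c))
    for n in ("case","lid","lid_bar","lid_hinge","blank_mid","tin_mid","gouge_mid"):
        r=vision.look_for(n,c)
        print(c,n,[(x["xyz"],x["conf"]) for x in r[:2]])
E
```

```text
pics
clock 0.0
joint_positions [-1.32782962e+00  4.87267958e-02  9.75637184e-02  1.62199654e+00
  2.13782950e-05  1.44299221e+00]
dq [-0.00098578  0.00033792  0.0013588  -0.00015852  0.00063933 -0.00058102]
tau [-5.76087059e-04 -3.38781631e+01  3.20015359e+01  2.04349961e-02
 -4.88000023e-05  3.93099143e-06]
ee_pos [ 0.19005627 -0.48867432  0.20971258]
tcp_rot [ 0.58415639 -0.58303342  0.39988851 -0.39865088]
ft_force [0.17601617 0.36604101 0.25212274]
wrist_torque [ 0.00370277  0.00959526 -0.0316585 ]
opening 0.08524797589921145
side case [([0.5347, 0.0908, 0.0615], 0.92)]
side lid [([0.5573, 0.0735, 0.123], 0.73)]
side lid_bar [([0.5568, 0.0747, 0.1245], 0.69), ([0.558, 0.074, 0.1271], 0.18)]
side lid_hinge [([0.5586, 0.0735, 0.1242], 0.82)]
side blank_mid [([0.5679, 0.3032, 0.0804], 0.8)]
side tin_mid [([0.5166, -0.1217, 0.046], 0.66)]
side gouge_mid [([0.4801, -0.2765, 0.0192], 0.89)]
top case [([0.5706, 0.0613, 0.1133], 0.58), ([0.5801, 0.061, 0.1147], 0.31)]
top lid [([0.5771, 0.0586, 0.1182], 0.58)]
top lid_bar [([0.5741, 0.0608, 0.1223], 0.72)]
top lid_hinge [([0.5798, 0.06, 0.1179], 0.92)]
top blank_mid [([0.5768, 0.2837, 0.107], 0.85)]
top tin_mid [([0.5286, -0.1395, 0.0571], 0.84)]
top gouge_mid [([0.4385, -0.2892, 0.0277], 0.62)]
```

View pics/side0.png

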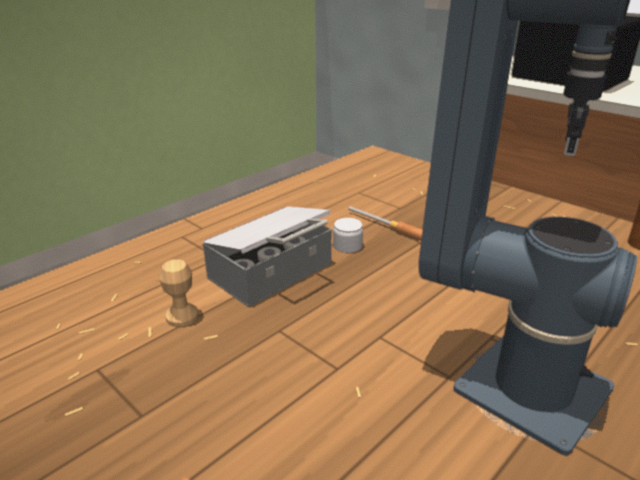

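View pics/top0.png

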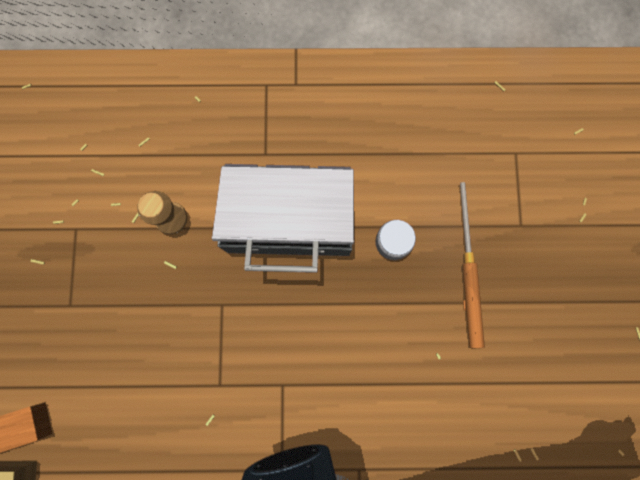

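The top view shows the lid with its hinge edge at rows ~166 (columns 222–353) and the bar at about (246,268)–(318,270). The side view shows the lid ajar, with the bar near (290,240). I'll enlarge both to get accurate pixels.

Run:
```python
import cv2
a=cv2.imread("pics/top0.png")[150:300,200:370]; cv2.imwrite("pics/top0z.png",cv2.resize(a,None,fx=4,fy=4,interpolation=cv2.INTER_CUBIC))
a=cv2.imread("pics/side0.png")[195:310,195:345]; cv2.imwrite("pics/side0z.png",cv2.resize(a,None,fx=5,fy=5,interpolation=cv2.INTER_CUBIC))
```

```text
(no output)
```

View pics/top0z.png

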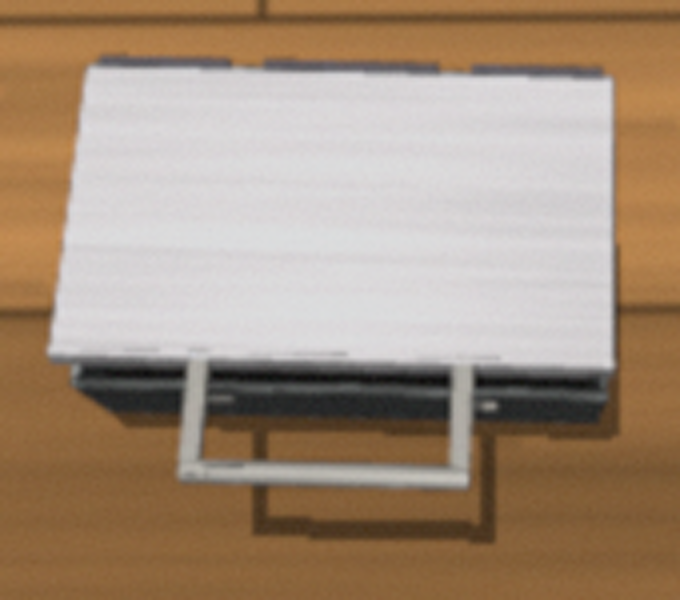

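View pics/side0z.png

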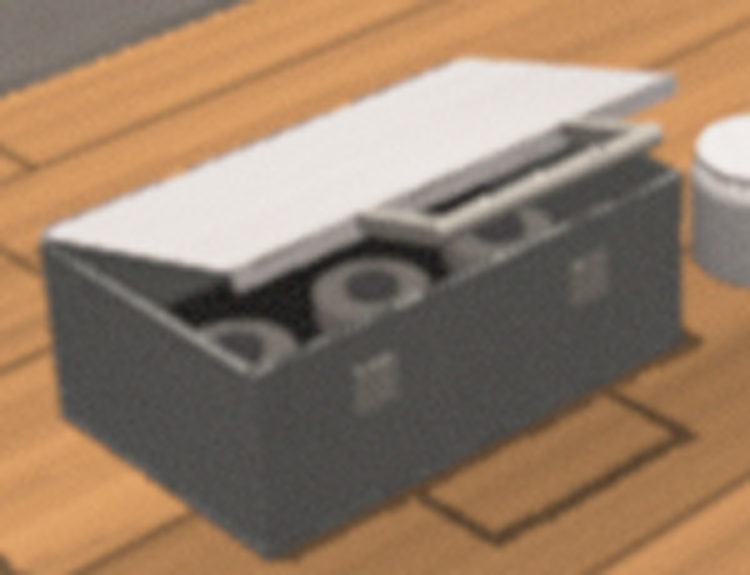

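```bash
cat > h.py <<'E'
import numpy as np, cv2
from scipy.spatial.transform import Rotation as R
from scipy.optimize import least_squares
from rig import arm, vision
C={c:vision.calibration(c) for c in("top","side")}
def proj(c,P):
    k=C[c]; return cv2.projectPoints(np.asarray(P,float).reshape(-1,1,3),np.array(k["rvec"],float),np.array(k["tvec"],float),np.array(k["camera_matrix"],float),None)[0][:,0]
def lidpts(p,P):  # p: case x,y,yaw,angle ; lid-frame -> world
    x,y,w,a=p
    o=np.array([x,y,0.091])+R.from_euler('z',w).apply([.075,0,0])
    return o+R.from_euler('ZY',[w,a]).apply(P)
def casepts(p,P): return np.array([p[0],p[1],0])+R.from_euler('z',p[2]).apply(P)
E
cat > fit.py <<'E'
from h import *
L=[[0,.12,.0015],[0,-.12,.0015],[-.15,.12,.0015],[-.15,-.12,.0015],[-.2,.06,0],[-.2,-.06,0]]
Lt=np.array([[88,67],[612,77],[50,352],[613,365],[182,473],[468,478]]);Lt=(Lt+.5)/4-.5+[200,150]
Ls=np.array([[45,238],[462,58],[235,275],[676,75],[437,230],[660,130]]);Ls=(Ls+.5)/5-.5+[195,195]
K=[[-.075,.12,.09],[-.075,-.12,.09],[-.075,.12,0],[-.075,-.12,0],[.075,.12,0]]
Ks=np.array([[258,375],[680,180],[275,555],[682,338],[65,410]]);Ks=(Ks+.5)/5-.5+[195,195]
def res(p): return np.r_[(proj("top",lidpts(p,L))-Lt),(proj("side",lidpts(p,L))-Ls),(proj("side",casepts(p,K))-Ks)].ravel()
f=least_squares(res,[.56,.065,0,.2],loss='soft_l1')
print(f.x, np.round(f.fun.reshape(-1,2),1).tolist())
p=f.x; np.save("p.npy",p)
print("bar",lidpts(p,[-.2,0,0]),"hinge",lidpts(p,[0,0,0]))
s=arm.read_state(); print(R.from_quat(s["tcp_rot"],scalar_first=True).as_matrix().round(3))
for c in C: print(c,-cv2.Rodrigues(np.array(C[c]["rvec"],float))[0].T@np.array(C[c]["tvec"],float).ravel())
E
python3 fit.py
```

```text
[ 0.58496994  0.05969984 -0.02656236  0.28955301] [[0.2, -0.7], [0.6, -0.7], [0.1, 2.1], [1.0, 1.5], [0.0, 0.1], [1.1, 0.2], [-1.7, -0.4], [-0.3, 0.5], [0.2, -0.9], [-0.2, -0.2], [-0.3, 0.2], [-0.7, -0.3], [-0.6, 0.4], [1.0, -1.9], [-0.9, 1.7], [0.4, 0.9], [-0.9, 1.6]]
bar [0.46833677 0.06279862 0.14810477] hinge [0.65994348 0.05770789 0.091     ]
[[ 0.362  0.     0.932]
 [-0.932 -0.     0.362]
 [ 0.    -1.     0.   ]]
top [ 0.38401706 -0.00861847  0.97317191]
side [-0.20526352  0.71650398  0.65726063]
```

```bash
cat >> h.py <<'E'
def down(yaw): # tool x = case x, y down
    x=np.array([np.cos(yaw),np.sin(yaw),0]); y=np.array([0,0,-1.]); return R.from_matrix(np.c_[x,y,np.cross(x,y)])
def delta(pos,rot):
    s=arm.read_state(); r=R.from_quat(s["tcp_rot"],scalar_first=True)
    print("t",s["clock"].__round__(2),"d",r.inv().apply(np.array(pos)-s["ee_pos"]).round(4),"ang",np.degrees((r.inv()*rot).as_rotvec()).round(2),"open",round(s["opening"],4))
p=None
try: p=np.load("p.npy")
except OSError: pass
E
python3 -c "
from h import *
b=lidpts(p,[-.2,0,0]); delta(b+[0,0,.08],down(p[2]))"
```

```text
t 0.8 d [-0.4138 -0.0172  0.4593] ang [  0.   -67.23   0.  ] open 0.0856
```

servo_tool(plan=[{"translation": [-0.414,-0.017,0.459],"angular": [0,-67.2,0],"claw": 0.5},{"translation": [-0.414,-0.017,0.459],"angular": [0,-67.2,0],"claw": 0.5},{"translation": [-0.414,-0.017,0.459],"angular": [0,-67.2,0],"claw": 0.5},{"translation": [-0.414,-0.017,0.459],"angular": [0,-67.2,0],"claw": 0.5},{"translation": [-0.414,-0.017,0.459],"angular": [0,-67.2,0],"claw": 0.5},{"translation": [-0.414,-0.017,0.459],"angular": [0,-67.2,0],"claw": 0.5},{"translation": [-0.414,-0.017,0.459],"angular": [0,-67.2,0],"claw": 0.5},{"translation": [-0.414,-0.017,0.459],"angular": [0,-67.2,0],"claw": 0.5}], squeeze=25)

```text
clock: 1.6
ee_pos: [0.3705, -0.1303, 0.2223]
tcp_rot: [-0.707, 0.707, -0.007, 0.008]
ft_force: [1.8, -0.3, 0.5]
opening: 0.0426
```

```bash
python3 -c "
from h import *
b=lidpts(p,[-.2,0,0]); delta(b+[0,0,.08],down(p[2]))"
```

```text
t 1.6 d [ 0.0935 -0.0058  0.1953] ang [0.05 0.25 0.08] open 0.0426
```

servo_tool(plan=[{"translation": [0.094,-0.006,0.195],"angular": [0,0.25,0],"claw": 0.5},{"translation": [0.094,-0.006,0.195],"angular": [0,0.25,0],"claw": 0.5},{"translation": [0.094,-0.006,0.195],"angular": [0,0.25,0],"claw": 0.5},{"translation": [0.094,-0.006,0.195],"angular": [0,0.25,0],"claw": 0.5},{"translation": [0.094,-0.006,0.195],"angular": [0,0.25,0],"claw": 0.5},{"translation": [0.094,-0.006,0.195],"angular": [0,0.25,0],"claw": 0.5},{"translation": [0.094,-0.006,0.195],"angular": [0,0.25,0],"claw": 0.5}])

```text
clock: 2.3
ee_pos: [0.4685, 0.0625, 0.2282]
tcp_rot: [-0.707, 0.708, -0.009, 0.009]
ft_force: [0.0, -0.3, -0.2]
opening: 0.0428
```

```bash
python3 -c "
from h import *
b=lidpts(p,[-.2,0,0]); delta(b+[0,0,-.019],down(p[2]))
for c in C: cv2.imwrite(f'pics/{c}1.png',vision.read_camera(c))
print(arm.read_state()['ft_force'],arm.read_state()['joint_positions'])"
```

```text
t 2.3 d [-0.0003  0.0991  0.0005] ang [0.09 0.06 0.04] open 0.0428
[-0.34418989 -0.22806542 -0.21351849] [-1.04560150e-02 -8.44261285e-02  3.49325510e-03  1.65752208e+00
 -1.33137420e-03  1.58808480e+00]
```

View pics/top1.png

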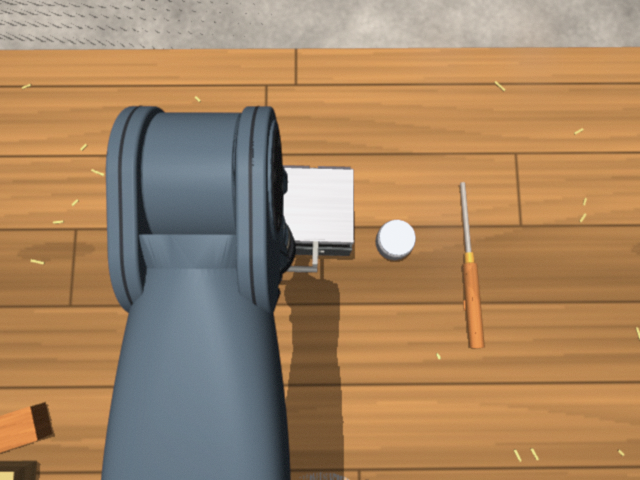

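View pics/side1.png

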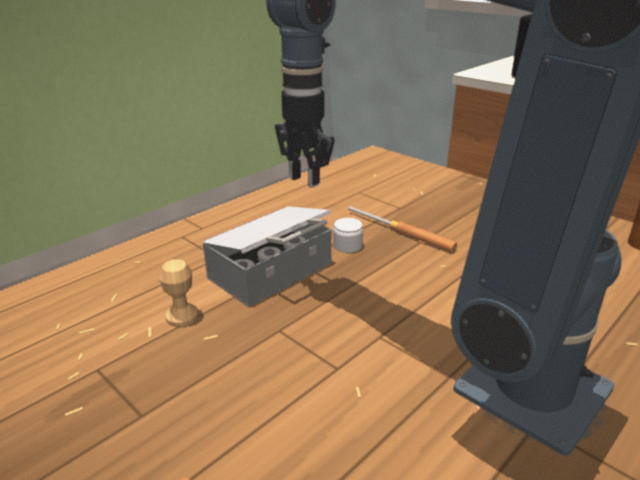

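The top view shows the gripper above the case, with the bar end just visible at (318,268). The side view shows the fingers at (305,180), straddling the line above the bar. I'll go straight down and keep an eye on the force.

servo_tool(plan=[{"translation": [0,0.03,0],"angular": [0,0,0],"claw": 0.5},{"translation": [0,0.06,0],"angular": [0,0,0],"claw": 0.5},{"translation": [0,0.075,0],"angular": [0,0,0],"claw": 0.5},{"translation": [0,0.088,0],"angular": [0,0,0],"claw": 0.5},{"translation": [0,0.097,0],"angular": [0,0,0],"claw": 0.5},{"translation": [0,0.097,0],"angular": [0,0,0],"claw": 0.5}])

```text
clock: 3.0
ee_pos: [0.468, 0.0611, 0.1306]
tcp_rot: [-0.707, 0.708, -0.01, 0.01]
ft_force: [-0.3, 1.1, 0.2]
opening: 0.0428
```

```bash
python3 -c "
from h import *
b=lidpts(p,[-.2,0,0]); delta(b+[0,0,-.019],down(p[2]))
a=vision.read_camera('side')[120:310,195:395]; cv2.imwrite('pics/side2z.png',cv2.resize(a,None,fx=3,fy=3,interpolation=cv2.INTER_CUBIC))
print(arm.read_state()['ft_force'])"
```

```text
t 3.0 d [0.0003 0.0015 0.0017] ang [ 0.08 -0.11 -0.01] open 0.0428
[ 1.12375843 -0.85794746  0.80576649]
```

View pics/side2z.png

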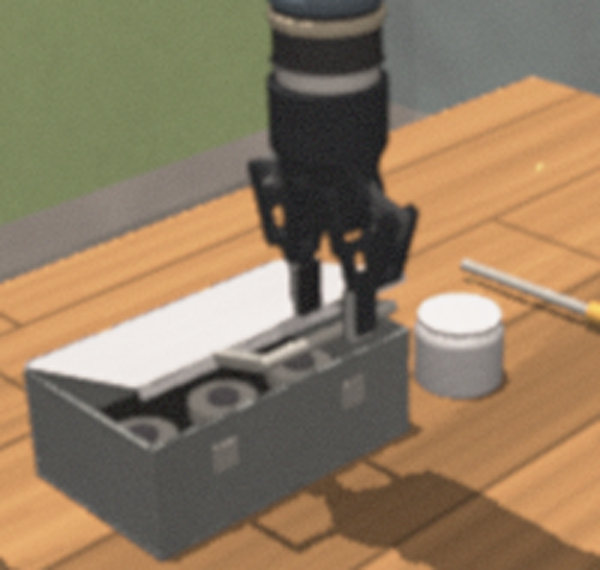

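The side picture shows the fingers before and behind the bar, with no lid contact and clear of its arms. Closing now.

servo_tool(plan=[{"translation": [0,0,0],"angular": [0,0,0],"claw": 0.7},{"translation": [0,0,0],"angular": [0,0,0],"claw": 0.85},{"translation": [0,0,0],"angular": [0,0,0],"claw": 0.95},{"translation": [0,0,0],"angular": [0,0,0],"claw": 1},{"translation": [0,0,0],"angular": [0,0,0],"claw": 1},{"translation": [0,0,0],"angular": [0,0,0],"claw": 1}], squeeze=25)

```text
clock: 3.65
ee_pos: [0.4686, 0.0613, 0.1316]
tcp_rot: [-0.707, 0.708, -0.009, 0.01]
ft_force: [-0.3, -0.2, 0.5]
opening: 0.0002
```

```bash
cat > st.py <<'E'
from h import *
# report force in lid tangential/radial, estimated angle from TCP (grasp point = tcp+19mm up minus), suggest next deltas
import sys
s=arm.read_state(); h=lidpts(p,[0,0,0]); yaw=p[2]
ex=np.array([np.cos(yaw),np.sin(yaw),0]); ez=np.array([0,0,1.])
g=np.array(s["ee_pos"])+[0,0,.019]-h
gx,gz=g@ex,g@ez; a=np.arctan2(gz,-gx); r=np.hypot(gx,gz)
t=np.sin(a)*ex+np.cos(a)*ez; rad=-np.cos(a)*ex+np.sin(a)*ez
f=-np.array(s["ft_force"]) # force of tool on lid
print("t %.2f a %.3f r %.4f Ftan %.1f Frad %.1f open %.4f"%(s["clock"],a,r,f@t,f@rad,s["opening"]),np.round(s["ft_force"],1))
for b in map(float,sys.argv[1:]):
    T=h+0.2*(-np.cos(b)*ex+np.sin(b)*ez)-[0,0,.019]
    T=T+ (np.array(s["ee_pos"])-T)@np.array([-ex[1],ex[0],0])*np.array([-ex[1],ex[0],0])
    print(b,end=" "); delta(T,down(yaw))
E
python3 st.py .35 .4 .45 .5
```

```text
t 3.65 a 0.302 r 0.2004 Ftan -0.4 Frad -0.4 open 0.0002 [-0.3 -0.2  0.5]
0.35 t 3.65 d [ 0.0035 -0.009  -0.    ] ang [ 0.08 -0.09  0.08] open 0.0002
0.4 t 3.65 d [ 0.0072 -0.0183 -0.    ] ang [ 0.08 -0.09  0.08] open 0.0002
0.45 t 3.65 d [ 0.0113 -0.0274 -0.    ] ang [ 0.08 -0.09  0.08] open 0.0002
0.5 t 3.65 d [ 0.0159 -0.0363 -0.    ] ang [ 0.08 -0.09  0.08] open 0.0002
```

The opening reads 0, so the bar may have been missed. I'll look.

```bash
python3 -c "
from h import *
im=vision.read_camera('side');a=im[150:300,230:360]; cv2.imwrite('pics/side3z.png',cv2.resize(a,None,fx=4.5,fy=4,interpolation=cv2.INTER_CUBIC)) if 0 else cv2.imwrite('pics/side3z.png',cv2.resize(a,None,fx=4,fy=4,interpolation=cv2.INTER_CUBIC))
s=arm.read_state(); print(proj('side',[s['ee_pos'],np.array(s['ee_pos'])+[0,0,.019],lidpts(p,[-.2,.06,0]),lidpts(p,[-.2,-.06,0])]))
im=vision.read_camera('top'); cv2.imwrite('pics/top3z.png',cv2.resize(im[150:300,200:370],None,fx=4,fy=4))
"
```

```text
[[305.19144524 237.17755855]
 [305.02879429 228.81591664]
 [281.73948534 240.78439648]
 [325.93179206 220.34735933]]
```

View pics/side3z.png

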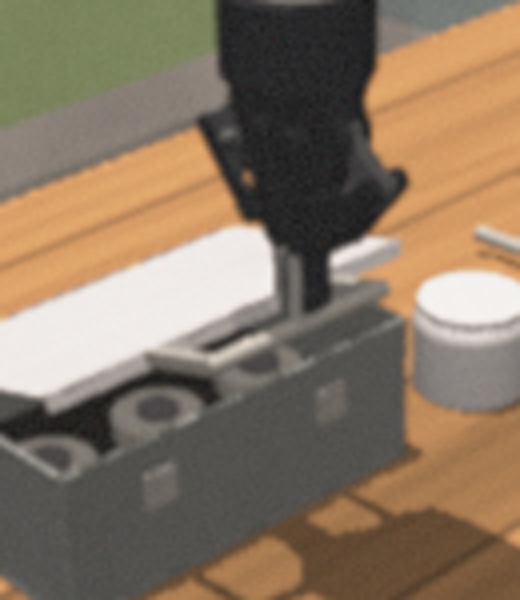

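View pics/top3z.png

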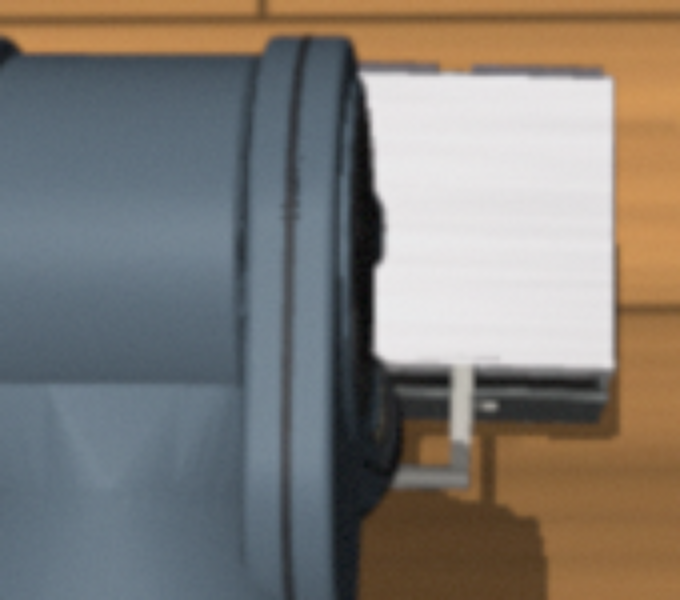

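```bash
python3 -c "
from h import *
e=np.array([0.468,.0611,.1306])
o=np.array([195,120]);f=lambda P:((proj('side',P)-o)*3).round()
print('open front tip faces',f([e+[-.0215,0,0],e+[-.0215,0,.007],e+[-.0215,.011,.007],e+[-.0215,-.011,.007]]), 'rear',f([e+[.0215,0,.007]]))
im=vision.read_camera('side');a=im[205:255,275:345]; cv2.imwrite('pics/side4z.png',cv2.resize(a,None,fx=10,fy=10,interpolation=cv2.INTER_CUBIC))
P=[[.4686,.0613+d,.1316] for d in(-.011,0,.011)]
print((proj('side',P)-[275,205])*10+5)
print((proj('side',[lidpts(p,[-.2,d,0]) for d in (-.06,0,.06)])-[275,205])*10+5)
"
```

```text
open front tip faces [[354. 364.]
 [354. 355.]
 [342. 361.]
 [366. 349.]] rear [[309. 333.]]
[[345.54225557 307.33123605]
 [306.7196429  326.68986836]
 [267.40072676 346.29597903]]
[[514.31792056 158.47359325]
 [300.87158661 257.18332313]
 [ 72.39485343 362.84396485]]
```

View pics/side4z.png

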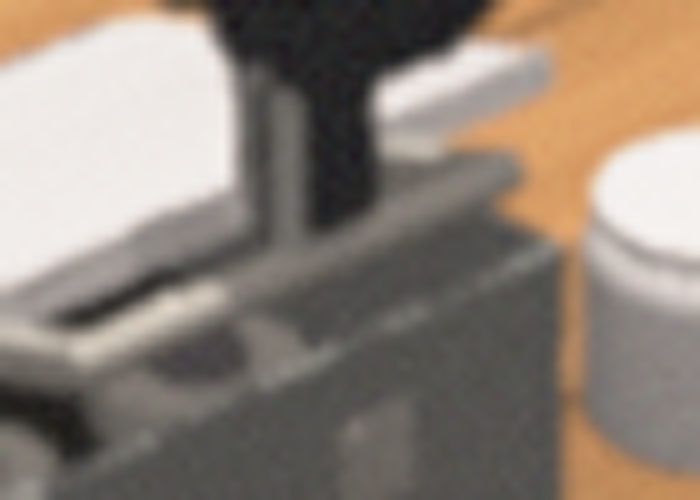

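```bash
python3 -c "
from h import *
o=[540,110]
im=cv2.imread('pics/side0.png');cv2.imwrite('pics/s0t.png',cv2.resize(im[110:170,540:610],None,fx=10,fy=10,interpolation=cv2.INTER_CUBIC))
e=np.array([.19,-.4887,.2097]);x=np.array([.362,-.932,0])
for d in (0,.013): print((proj('side',[e+x*s*.0425+[0,0,d] for s in(-1,0,1)])-o)*10+5)
o=[260,140]
im=cv2.imread('pics/side1.png');cv2.imwrite('pics/s1t.png',cv2.resize(im[140:200,260:340],None,fx=10,fy=10,interpolation=cv2.INTER_CUBIC))
e=np.array([.4685,.0625,.2282]);x=np.array([1,0,0])
for d in (0,.007): print((proj('side',[e+x*s*.0215+[0,0,d] for s in(-1,0,1)])-o)*10+5)
"
```

```text
[[258.67085135 589.46657405]
 [262.41643712 523.35030158]
 [265.95682683 460.8561058 ]]
[[271.73150654 533.5155607 ]
 [275.12702084 468.63573801]
 [278.33556618 407.32842672]]
[[524.09285659 570.64073185]
 [444.03913861 538.0132257 ]
 [366.01277277 506.21200776]]
[[523.68699612 536.78810057]
 [443.37258307 504.4878112 ]
 [365.09879467 473.00820599]]
```

View pics/s0t.png

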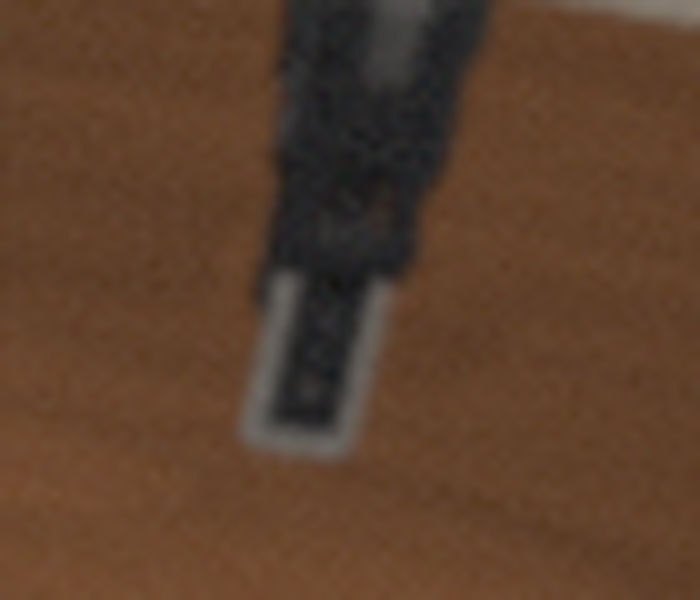

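View pics/s1t.png

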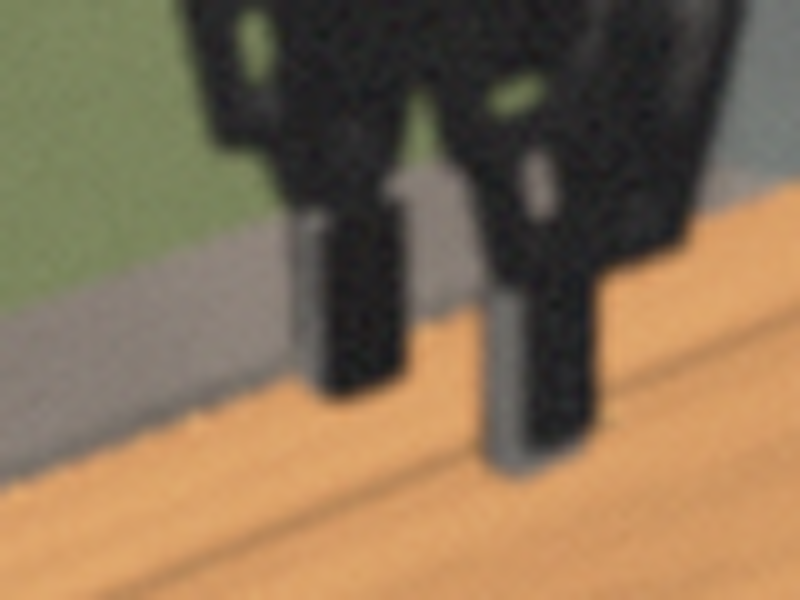

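Checked against three pictures, the real fingertips sit about 16–18 mm above the reported TCP. The closed fingers ended at bar height, over or behind the bar, and the lid has not moved. I'll reopen, go about 18 mm lower and close again.

servo_tool(plan=[{"translation": [0,-0.004,0],"angular": [0,0,0],"claw": 0.5},{"translation": [0,-0.004,0],"angular": [0,0,0],"claw": 0.5},{"translation": [0,-0.004,0],"angular": [0,0,0],"claw": 0.5},{"translation": [0,0,0],"angular": [0,0,0],"claw": 0.5},{"translation": [0,0.01,0],"angular": [0,0,0],"claw": 0.5},{"translation": [0,0.018,0],"angular": [0,0,0],"claw": 0.5},{"translation": [0,0.018,0],"angular": [0,0,0],"claw": 0.5}])

```text
clock: 4.5
ee_pos: [0.467, 0.0612, 0.1112]
tcp_rot: [-0.707, 0.708, -0.011, 0.009]
ft_force: [-0.5, -0.7, 0.1]
opening: 0.0425
```

```bash
python3 -c "
from h import *
im=vision.read_camera('side');a=im[190:260,260:350]; cv2.imwrite('pics/side5z.png',cv2.resize(a,None,fx=8,fy=8,interpolation=cv2.INTER_CUBIC))
"; python3 st.py
```

```text
t 4.55 a 0.205 r 0.1967 Ftan -0.8 Frad 0.3 open 0.0428 [0.5 0.9 0.8]
```

View pics/side5z.png

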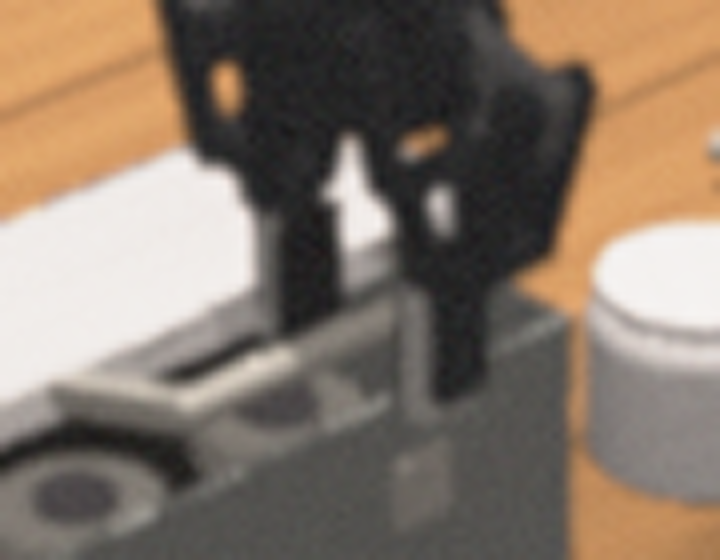

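The rear finger is now hidden behind the bar at (300,330), and the front fingertip at (430,405) is well below bar level. Closing.

servo_tool(plan=[{"translation": [0,0,0],"angular": [0,0,0],"claw": 0.7},{"translation": [0,0,0],"angular": [0,0,0],"claw": 0.8},{"translation": [0,0,0],"angular": [0,0,0],"claw": 0.9},{"translation": [0,0,0],"angular": [0,0,0],"claw": 1},{"translation": [0,0,0],"angular": [0,0,0],"claw": 1},{"translation": [0,0,0],"angular": [0,0,0],"claw": 1}], squeeze=25)

```text
clock: 5.15
ee_pos: [0.4689, 0.0611, 0.1123]
tcp_rot: [-0.707, 0.708, -0.01, 0.01]
ft_force: [6.3, 0.8, -3.2]
opening: 0.009
```

```bash
python3 -c "
from h import *
im=vision.read_camera('side');a=im[190:260,260:350]; cv2.imwrite('pics/side6z.png',cv2.resize(a,None,fx=8,fy=8,interpolation=cv2.INTER_CUBIC))
"; python3 st.py
```

```text
t 5.20 a 0.208 r 0.1953 Ftan 2.1 Frad 6.5 open 0.0091 [ 5.9  0.1 -3.3]
```

View pics/side6z.png

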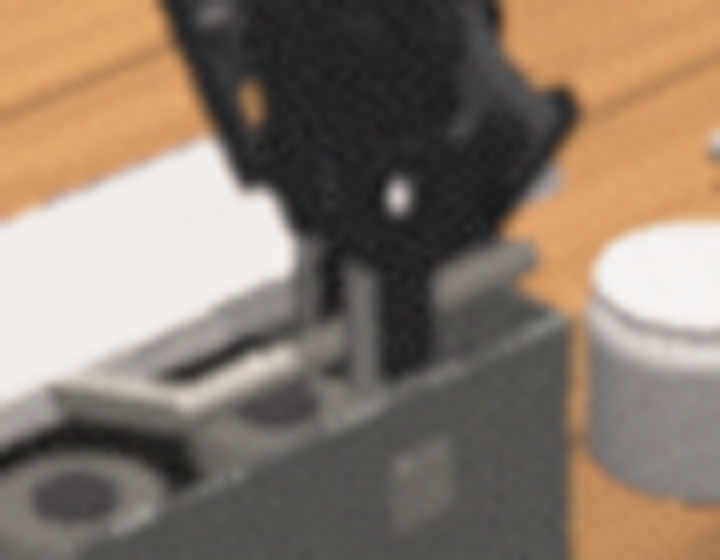

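Bar gripped (opening 9 mm), with a mild 6 N forward pull as the pads centre on it. I'll set up arc targets relative to this grasp.

```bash
cat > st.py <<'E'
from h import *
import sys
s=arm.read_state(); h=lidpts(p,[0,0,0]); yaw=p[2]
ex=np.array([np.cos(yaw),np.sin(yaw),0]); ez=np.array([0,0,1.])
a0=p[3]; T0=np.array([.4702,.0611,.1125])
off=lidpts(p,[-.2,0,0])-T0
g=np.array(s["ee_pos"])+off-h
gx,gz=g@ex,g@ez; a=np.arctan2(gz,-gx); r=np.hypot(gx,gz)
t=np.sin(a)*ex+np.cos(a)*ez; rad=-np.cos(a)*ex+np.sin(a)*ez
f=-np.array(s["ft_force"])
print("t %.2f a %.3f r %.4f Ftan %.1f Frad %.1f open %.4f"%(s["clock"],a,r,f@t,f@rad,s["opening"]),np.round(s["ft_force"],1))
for b in map(float,sys.argv[1:]):
    T=h+0.2*(-np.cos(b)*ex+np.sin(b)*ez)-off
    print(b,end=" "); delta(T,down(yaw))
E
python3 st.py .33 .37 .41 .45 .49 .53 .57 .61
```

```text
t 5.20 a 0.287 r 0.2013 Ftan 1.5 Frad 6.6 open 0.0091 [ 5.9  0.1 -3.3]
0.33 t 5.2 d [ 0.0038 -0.0079 -0.    ] ang [ 0.08 -0.09  0.07] open 0.0091
0.37 t 5.2 d [ 0.0066 -0.0154 -0.    ] ang [ 0.08 -0.09  0.07] open 0.0091
0.41 t 5.2 d [ 0.0096 -0.0228 -0.    ] ang [ 0.08 -0.09  0.07] open 0.0091
0.45 t 5.2 d [ 0.013 -0.03  -0.   ] ang [ 0.08 -0.09  0.07] open 0.0091
0.49 t 5.2 d [ 0.0166 -0.0372 -0.    ] ang [ 0.08 -0.09  0.07] open 0.0091
0.53 t 5.2 d [ 0.0205 -0.0441 -0.    ] ang [ 0.08 -0.09  0.07] open 0.0091
0.57 t 5.2 d [ 0.0247 -0.051  -0.    ] ang [ 0.08 -0.09  0.07] open 0.0091
0.61 t 5.2 d [ 0.0292 -0.0576 -0.    ] ang [ 0.08 -0.09  0.07] open 0.0091
```

servo_tool(plan=[{"translation": [0.004,-0.008,0],"angular": [0,0,0],"claw": 1},{"translation": [0.007,-0.015,0],"angular": [0,0,0],"claw": 1},{"translation": [0.01,-0.023,0],"angular": [0,0,0],"claw": 1},{"translation": [0.013,-0.03,0],"angular": [0,0,0],"claw": 1},{"translation": [0.0165,-0.037,0],"angular": [0,0,0],"claw": 1},{"translation": [0.0205,-0.044,0],"angular": [0,0,0],"claw": 1}])

```text
clock: 5.8
ee_pos: [0.4872, 0.0607, 0.1567]
tcp_rot: [-0.707, 0.708, -0.011, 0.009]
ft_force: [-7.5, 0.1, -0.7]
opening: 0.0088
```

```bash
python3 st.py .57 .61 .65 .69 .73 .77 .81 .85
```

```text
t 5.80 a 0.526 r 0.2019 Ftan 4.4 Frad -6.2 open 0.0088 [-7.5  0.1 -0.7]
0.57 t 5.8 d [ 0.0063 -0.0066 -0.    ] ang [ 0.09 -0.09 -0.2 ] open 0.0088
0.61 t 5.8 d [ 0.0107 -0.0133 -0.    ] ang [ 0.09 -0.09 -0.2 ] open 0.0088
0.65 t 5.8 d [ 0.0154 -0.0197 -0.    ] ang [ 0.09 -0.09 -0.2 ] open 0.0088
0.69 t 5.8 d [ 0.0203 -0.026  -0.    ] ang [ 0.09 -0.09 -0.2 ] open 0.0088
0.73 t 5.8 d [ 0.0255 -0.0321 -0.    ] ang [ 0.09 -0.09 -0.2 ] open 0.0088
0.77 t 5.8 d [ 0.0309 -0.038  -0.0001] ang [ 0.09 -0.09 -0.2 ] open 0.0088
0.81 t 5.8 d [ 0.0366 -0.0436 -0.0001] ang [ 0.09 -0.09 -0.2 ] open 0.0088
0.85 t 5.8 d [ 0.0425 -0.0491 -0.    ] ang [ 0.09 -0.09 -0.2 ] open 0.0088
```

servo_tool(plan=[{"translation": [0.0045,-0.007,0],"angular": [0,0,0],"claw": 1},{"translation": [0.009,-0.014,0],"angular": [0,0,0],"claw": 1},{"translation": [0.0135,-0.0205,0],"angular": [0,0,0],"claw": 1},{"translation": [0.0185,-0.027,0],"angular": [0,0,0],"claw": 1},{"translation": [0.0237,-0.033,0],"angular": [0,0,0],"claw": 1},{"translation": [0.029,-0.039,0],"angular": [0,0,0],"claw": 1}])

```text
clock: 6.4
ee_pos: [0.5158, 0.0599, 0.1967]
tcp_rot: [-0.706, 0.708, -0.012, 0.008]
ft_force: [-6.6, 0.2, -0.0]
opening: 0.0091
```

```bash
python3 st.py .77 .8 .83 .86 .89 .92 .95 .98
```

```text
t 6.40 a 0.769 r 0.2032 Ftan 4.6 Frad -4.8 open 0.0091 [-6.6  0.2 -0. ]
0.77 t 6.4 d [ 0.0025  0.0021 -0.    ] ang [ 0.1  -0.09 -0.28] open 0.0091
0.8 t 6.4 d [ 0.0067 -0.0022 -0.    ] ang [ 0.1  -0.09 -0.28] open 0.0091
0.83 t 6.4 d [ 0.011  -0.0063 -0.    ] ang [ 0.1  -0.09 -0.28] open 0.0091
0.86 t 6.4 d [ 0.0155 -0.0103 -0.    ] ang [ 0.1  -0.09 -0.28] open 0.0091
0.89 t 6.4 d [ 0.0201 -0.0142 -0.    ] ang [ 0.1  -0.09 -0.28] open 0.0091
0.92 t 6.4 d [ 0.0248 -0.0179 -0.    ] ang [ 0.1  -0.09 -0.28] open 0.0091
0.95 t 6.4 d [ 0.0296 -0.0215 -0.    ] ang [ 0.1  -0.09 -0.28] open 0.0091
0.98 t 6.4 d [ 0.0345 -0.025  -0.    ] ang [ 0.1  -0.09 -0.28] open 0.0091
```

servo_tool(plan=[{"translation": [0.005,-0.0045,0],"angular": [0,0,0],"claw": 1},{"translation": [0.009,-0.0085,0],"angular": [0,0,0],"claw": 1},{"translation": [0.0135,-0.0125,0],"angular": [0,0,0],"claw": 1},{"translation": [0.018,-0.0165,0],"angular": [0,0,0],"claw": 1},{"translation": [0.023,-0.02,0],"angular": [0,0,0],"claw": 1}])

```text
clock: 6.9
ee_pos: [0.5385, 0.0593, 0.218]
tcp_rot: [-0.706, 0.708, -0.012, 0.008]
ft_force: [-7.0, -0.4, 3.1]
opening: 0.0088
```

```bash
python3 st.py .95 .98 1.01 1.04; python3 -c "
from h import *
im=vision.read_camera('side');a=im[150:300,200:350]; cv2.imwrite('pics/side7z.png',cv2.resize(a,None,fx=4,fy=4,interpolation=cv2.INTER_CUBIC))
"
```

```text
t 6.90 a 0.922 r 0.2040 Ftan 3.7 Frad -6.7 open 0.0088 [-7.  -0.4  3.1]
0.95 t 6.9 d [ 0.007  -0.0002  0.    ] ang [ 0.1  -0.08 -0.32] open 0.0088
0.98 t 6.9 d [ 0.0119 -0.0036  0.    ] ang [ 0.1  -0.08 -0.32] open 0.0088
1.01 t 6.9 d [ 0.0169 -0.0069  0.    ] ang [ 0.1  -0.08 -0.32] open 0.0088
1.04 t 6.9 d [ 0.022 -0.01   0.   ] ang [ 0.1  -0.08 -0.32] open 0.0088
```

View pics/side7z.png

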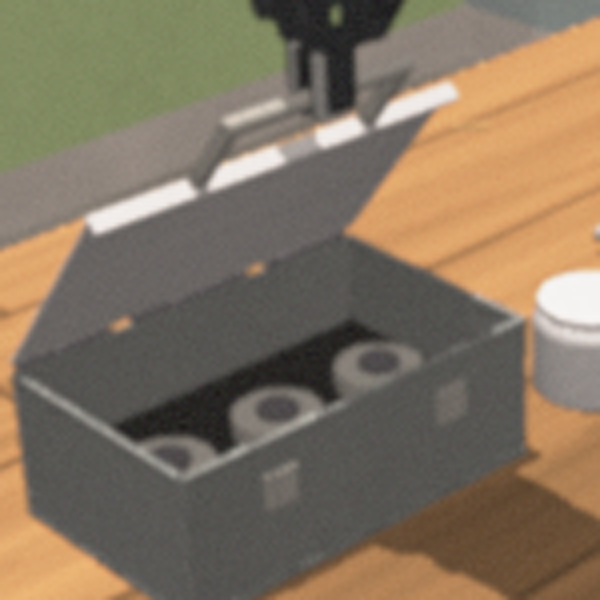

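The lid is up, with the bar still in the fingers: bar ends at about zoom (225,125) and (410,72), lid front edge (90,220)–(455,95). I'll check the lid angle from these.

```bash
cat > ang.py <<'E'
from h import *
def angfit(cam,L,px):
    f=least_squares(lambda a:(proj(cam,lidpts([*p[:3],a[0]],L))-px).ravel(),[.9]); return f.x[0],f.fun.round(1).tolist()
E
python3 -c "
from ang import *
px=(np.array([[222,125],[412,72],[91,225],[456,95]])+.5)/4-.5+[200,150]
print(angfit('side',[[-.2,.06,0],[-.2,-.06,0],[-.15,.12,0],[-.15,-.12,0]],px))
s=arm.read_state(); print(lidpts([*p[:3],.92],[-.2,0,0])-s['ee_pos'])"
```

```text
(np.float64(0.9034961283513542), [1.2, 1.8, -0.2, -1.7, 0.4, 0.1, -0.4, -1.5])
[-0.00061025  0.00172506  0.03147726]
```

servo_tool(plan=[{"translation": [0.004,-0.005,0],"angular": [0,0,0],"claw": 1},{"translation": [0.008,-0.008,0],"angular": [0,0,0],"claw": 1},{"translation": [0.012,-0.0105,0],"angular": [0,0,0],"claw": 1},{"translation": [0.0155,-0.013,0],"angular": [0,0,0],"claw": 1}])

```text
clock: 7.35
ee_pos: [0.5557, 0.0587, 0.2308]
tcp_rot: [-0.706, 0.708, -0.012, 0.008]
ft_force: [0.9, -0.5, -8.4]
opening: 0.0087
```

```bash
python3 st.py 1.01 1.04 1.07
```

```text
t 7.35 a 1.027 r 0.2050 Ftan 3.6 Frad 7.6 open 0.0087 [ 0.9 -0.5 -8.4]
1.01 t 7.35 d [-0.0002  0.006   0.0002] ang [ 0.11 -0.1  -0.25] open 0.0087
1.04 t 7.35 d [0.0049 0.0029 0.0002] ang [ 0.11 -0.1  -0.25] open 0.0087
1.07 t 7.35 d [ 0.0101 -0.0001  0.0002] ang [ 0.11 -0.1  -0.25] open 0.0087
```

servo_tool(plan=[{"translation": [0.002,-0.0005,0],"angular": [0,0,0],"claw": 1},{"translation": [0.004,-0.0015,0],"angular": [0,0,0],"claw": 1},{"translation": [0.006,-0.0025,0],"angular": [0,0,0],"claw": 1}])

```text
clock: 7.65
ee_pos: [0.5613, 0.0586, 0.234]
tcp_rot: [-0.706, 0.708, -0.012, 0.008]
ft_force: [-4.7, 0.0, 0.0]
opening: 0.0085
```

```bash
python3 st.py
```

```text
t 7.65 a 1.058 r 0.2050 Ftan 4.1 Frad -2.3 open 0.0085 [-4.7  0.   0. ]
```

servo_tool(plan=[{"translation": [0.002,-0.001,0],"angular": [0,0,0],"claw": 1},{"translation": [0.004,-0.002,0],"angular": [0,0,0],"claw": 1},{"translation": [0.006,-0.003,0],"angular": [0,0,0],"claw": 1}])

```text
clock: 7.95
ee_pos: [0.5673, 0.0584, 0.2375]
tcp_rot: [-0.706, 0.708, -0.012, 0.008]
ft_force: [-2.8, -0.8, -1.3]
opening: 0.0089
```

```bash
python3 st.py
```

```text
t 7.95 a 1.092 r 0.2052 Ftan 3.1 Frad -0.1 open 0.0089 [-2.8 -0.8 -1.3]
```

servo_tool(plan=[{"translation": [0.002,-0.001,0],"angular": [0,0,0],"claw": 1},{"translation": [0.004,-0.0018,0],"angular": [0,0,0],"claw": 1},{"translation": [0.006,-0.0026,0],"angular": [0,0,0],"claw": 1}])

```text
clock: 8.25
ee_pos: [0.5732, 0.0582, 0.2406]
tcp_rot: [-0.706, 0.708, -0.012, 0.008]
ft_force: [-4.0, -0.7, 0.5]
opening: 0.0086
```

```bash
python3 st.py
```

```text
t 8.25 a 1.124 r 0.2053 Ftan 3.4 Frad -2.2 open 0.0086 [-4.  -0.7  0.5]
```

servo_tool(plan=[{"translation": [0.002,-0.001,0],"angular": [0,0,0],"claw": 1},{"translation": [0.004,-0.002,0],"angular": [0,0,0],"claw": 1},{"translation": [0.006,-0.0028,0],"angular": [0,0,0],"claw": 1}])

```text
clock: 8.55
ee_pos: [0.5794, 0.058, 0.2437]
tcp_rot: [-0.706, 0.708, -0.012, 0.008]
ft_force: [-4.7, -0.3, 0.4]
opening: 0.0087
```

```bash
python3 st.py
```

```text
t 8.55 a 1.158 r 0.2056 Ftan 4.1 Frad -2.3 open 0.0087 [-4.7 -0.3  0.4]
```

servo_tool(plan=[{"translation": [0.002,-0.0008,0],"angular": [0,0,0],"claw": 1},{"translation": [0.004,-0.0016,0],"angular": [0,0,0],"claw": 1},{"translation": [0.005,-0.002,0],"angular": [0,0,0],"claw": 1}])

```text
clock: 8.85
ee_pos: [0.5846, 0.0579, 0.246]
tcp_rot: [-0.706, 0.708, -0.011, 0.009]
ft_force: [-4.0, -0.6, 0.3]
opening: 0.0085
```

```bash
python3 st.py
```

```text
t 8.85 a 1.186 r 0.2057 Ftan 3.6 Frad -1.8 open 0.0085 [-4.  -0.6  0.3]
```

servo_tool(plan=[{"translation": [0.002,-0.0008,0],"angular": [0,0,0],"claw": 1},{"translation": [0.004,-0.0016,0],"angular": [0,0,0],"claw": 1},{"translation": [0.005,-0.002,0],"angular": [0,0,0],"claw": 1}])

```text
clock: 9.15
ee_pos: [0.5897, 0.0577, 0.2483]
tcp_rot: [-0.706, 0.708, -0.011, 0.009]
ft_force: [-4.8, 0.3, 1.6]
opening: 0.0087
```

```bash
python3 st.py
```

```text
t 9.15 a 1.213 r 0.2059 Ftan 3.9 Frad -3.2 open 0.0087 [-4.8  0.3  1.6]
```

servo_tool(plan=[{"translation": [0.002,-0.0008,0],"angular": [0,0,0],"claw": 1},{"translation": [0.004,-0.0016,0],"angular": [0,0,0],"claw": 1},{"translation": [0.005,-0.002,0],"angular": [0,0,0],"claw": 1}])

```text
clock: 9.45
ee_pos: [0.5949, 0.0576, 0.2504]
tcp_rot: [-0.706, 0.708, -0.011, 0.009]
ft_force: [-5.3, 0.2, -0.8]
opening: 0.009
```

```bash
python3 st.py; python3 -c "
from h import *
im=vision.read_camera('side');a=im[150:300,200:350]; cv2.imwrite('pics/side8z.png',cv2.resize(a,None,fx=4,fy=4,interpolation=cv2.INTER_CUBIC))
"
```

```text
t 9.45 a 1.240 r 0.2061 Ftan 5.2 Frad -1.0 open 0.0090 [-5.3  0.2 -0.8]
```

View pics/side8z.png

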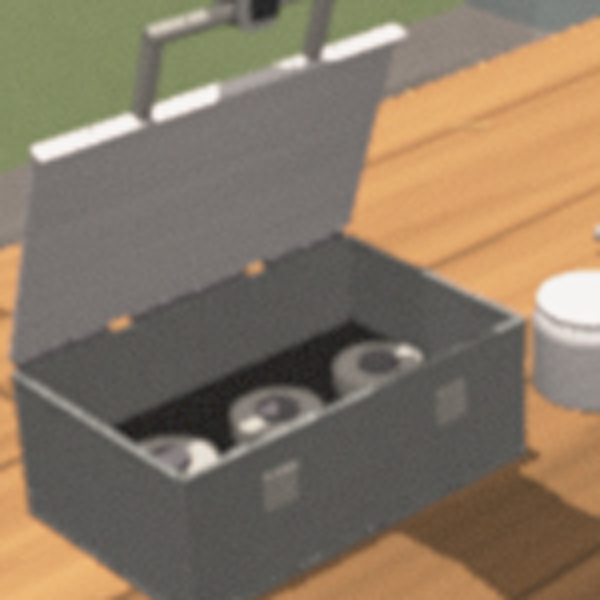

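Lid high and steep: front edge (35,153)–(405,35), bar left corner (147,36), still gripped.

```bash
python3 -c "
from ang import *
px=(np.array([[147,34],[35,155],[406,36]])+.5)/4-.5+[200,150]
print(angfit('side',[[-.2,.06,0],[-.15,.12,0],[-.15,-.12,0]],px))"
```

```text
(np.float64(1.2289473920764187), [0.6, 1.5, 0.3, -0.1, -1.4, -1.9])
```

servo_tool(plan=[{"translation": [0.0015,-0.0004,0],"angular": [0,0,0],"claw": 1},{"translation": [0.003,-0.001,0],"angular": [0,0,0],"claw": 1}])

```text
clock: 9.7
ee_pos: [0.5963, 0.0576, 0.2508]
tcp_rot: [-0.706, 0.708, -0.013, 0.007]
ft_force: [-7.9, -0.5, -0.8]
opening: 0.009
```

```bash
python3 st.py
```

```text
t 9.70 a 1.247 r 0.2061 Ftan 7.7 Frad -1.7 open 0.0090 [-7.9 -0.5 -0.8]
```

The force rises while progress stalls, so this is the stop at about 1.24 rad. I'll press on gently to about 10 N and hold.

servo_tool(plan=[{"translation": [0.0025,-0.0005,0],"angular": [0,0,0],"claw": 1},{"translation": [0.0042,-0.0008,0],"angular": [0,0,0],"claw": 1},{"translation": [0.0042,-0.0008,0],"angular": [0,0,0],"claw": 1}])

```text
clock: 10.0
ee_pos: [0.5979, 0.0576, 0.2514]
tcp_rot: [-0.706, 0.708, -0.015, 0.005]
ft_force: [-10.2, -0.4, 1.2]
opening: 0.0088
```

```bash
python3 st.py
```

```text
t 10.00 a 1.255 r 0.2061 Ftan 9.4 Frad -4.3 open 0.0088 [-10.2  -0.4   1.2]
```

servo_tool(plan=[{"translation": [0.0035,-0.0008,0],"angular": [0,0,0],"claw": 1},{"translation": [0.0036,-0.001,0],"angular": [0,0,0],"claw": 1},{"translation": [0.0036,-0.001,0],"angular": [0,0,0],"claw": 1},{"translation": [0.0036,-0.001,0],"angular": [0,0,0],"claw": 1}])

```text
clock: 10.4
ee_pos: [0.5985, 0.0576, 0.2517]
tcp_rot: [-0.706, 0.708, -0.017, 0.003]
ft_force: [-10.0, -0.7, 0.3]
opening: 0.0089
```

```bash
python3 st.py; python3 st.py
```

```text
t 10.40 a 1.259 r 0.2063 Ftan 9.4 Frad -3.3 open 0.0089 [-10.   -0.7   0.3]
t 10.40 a 1.259 r 0.2063 Ftan 9.4 Frad -3.3 open 0.0089 [-10.   -0.7   0.3]
```

servo_tool(plan=[{"translation": [0.0045,-0.0012,0],"angular": [0,0,0],"claw": 1},{"translation": [0.0045,-0.0012,0],"angular": [0,0,0],"claw": 1},{"translation": [0.0045,-0.0012,0],"angular": [0,0,0],"claw": 1}])

```text
clock: 10.7
ee_pos: [0.5994, 0.0576, 0.2521]
tcp_rot: [-0.706, 0.708, -0.02, -0.0]
ft_force: [-11.9, -0.3, 0.5]
opening: 0.0089
```

```bash
python3 st.py
```

```text
t 10.70 a 1.263 r 0.2063 Ftan 11.1 Frad -4.1 open 0.0089 [-11.9  -0.3   0.5]
```

About 11 N held against the stop. Now I'll ease back until the force is gone, before letting go.

servo_tool(plan=[{"translation": [0.001,0,0],"angular": [0,0,0],"claw": 1},{"translation": [-0.001,0.0005,0],"angular": [0,0,0],"claw": 1},{"translation": [-0.0025,0.001,0],"angular": [0,0,0],"claw": 1},{"translation": [-0.004,0.0015,0],"angular": [0,0,0],"claw": 1}])

```text
clock: 11.1
ee_pos: [0.5949, 0.0577, 0.2507]
tcp_rot: [-0.706, 0.708, -0.02, -0.001]
ft_force: [-4.8, -0.2, 0.4]
opening: 0.0088
```

```bash
python3 st.py 1.24
```

```text
t 11.10 a 1.240 r 0.2064 Ftan 4.4 Frad -1.9 open 0.0088 [-4.8 -0.2  0.4]
1.24 t 11.1 d [0.0022 0.006  0.0001] ang [ 0.16 -0.06 -1.7 ] open 0.0088
```

servo_tool(plan=[{"translation": [-0.001,0,0],"angular": [0,0,0],"claw": 1},{"translation": [-0.002,0.0005,0],"angular": [0,0,0],"claw": 1},{"translation": [-0.003,0.001,0],"angular": [0,0,0],"claw": 1}])

```text
clock: 11.4
ee_pos: [0.5937, 0.0577, 0.2503]
tcp_rot: [-0.706, 0.708, -0.019, 0.001]
ft_force: [1.9, -0.6, -0.7]
opening: 0.0087
```

```bash
python3 st.py 1.24
```

```text
t 11.40 a 1.235 r 0.2064 Ftan -1.5 Frad 1.3 open 0.0087 [ 1.9 -0.6 -0.7]
1.24 t 11.4 d [0.0033 0.0056 0.0002] ang [ 0.15 -0.06 -1.44] open 0.0087
```

servo_tool(plan=[{"translation": [0,0,0],"angular": [0,0,0],"claw": 0.97},{"translation": [0,0,0],"angular": [0,0,0],"claw": 0.9},{"translation": [0,0,0],"angular": [0,0,0],"claw": 0.75},{"translation": [0,0,0],"angular": [0,0,0],"claw": 0.6},{"translation": [0,0,0],"angular": [0,0,0],"claw": 0.5},{"translation": [0,0,0],"angular": [0,0,0],"claw": 0.5},{"translation": [0,-0.015,0],"angular": [0,0,0],"claw": 0.5},{"translation": [0,-0.03,0],"angular": [0,0,0],"claw": 0.5}])

```text
clock: 12.2
ee_pos: [0.5941, 0.0578, 0.28]
tcp_rot: [-0.706, 0.708, -0.019, 0.0]
ft_force: [0.3, 0.3, -0.7]
opening: 0.0425
```

servo_tool(plan=[{"translation": [0,-0.02,0],"angular": [0,0,0],"claw": 0.5},{"translation": [0,-0.03,0],"angular": [0,0,0],"claw": 0.5},{"translation": [0,-0.03,0],"angular": [0,0,0],"claw": 0.5},{"translation": [0,-0.03,0],"angular": [0,0,0],"claw": 0.5},{"translation": [0,-0.03,0],"angular": [0,0,0],"claw": 0.5},{"translation": [0,-0.03,0],"angular": [0,0,0],"claw": 0.5},{"translation": [0,-0.03,0],"angular": [0,0,0],"claw": 0.5},{"translation": [0,-0.03,0],"angular": [0,0,0],"claw": 0.5}])

```text
clock: 13.0
ee_pos: [0.5948, 0.0579, 0.3095]
tcp_rot: [-0.706, 0.708, -0.019, 0.0]
ft_force: [0.5, 0.3, 0.2]
opening: 0.0424
```

```bash
python3 st.py; python3 -c "
from h import *
im=vision.read_camera('side');a=im[125:275,200:350]; cv2.imwrite('pics/side9z.png',cv2.resize(a,None,fx=4,fy=4,interpolation=cv2.INTER_CUBIC))
"
```

```text
t 13.00 a 1.313 r 0.2628 Ftan -0.5 Frad -0.1 open 0.0424 [0.5 0.3 0.2]
```

View pics/side9z.png

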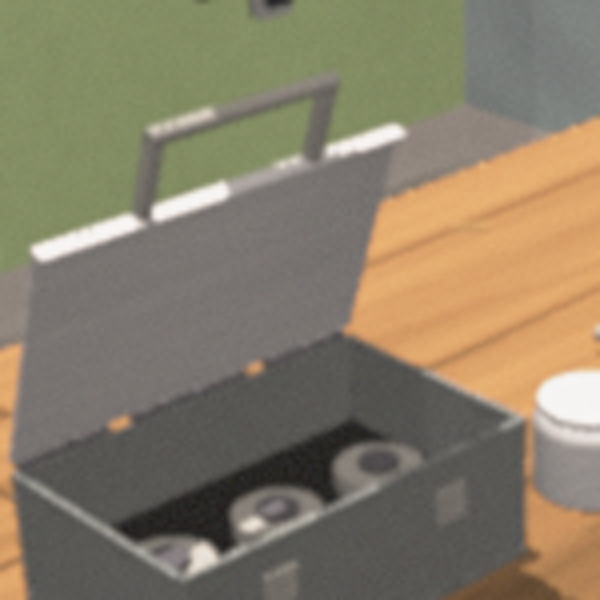

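The lid stands free, with front edge (35,253)–(405,130) and bar corner (150,133), and the gripper is well above it. I'll watch another 1.2 s and compare pictures.

servo_tool(plan=[{"translation": [0,0,0],"angular": [0,0,-1.4],"claw": 0.5},{"translation": [0,0,0],"angular": [0,0,-1.4],"claw": 0.5},{"translation": [0,0,0],"angular": [0,0,-1.4],"claw": 0.5},{"translation": [0,0,0],"angular": [0,0,-1.4],"claw": 0.5},{"translation": [0,0,0],"angular": [0,0,-1.4],"claw": 0.5},{"translation": [0,0,0],"angular": [0,0,-1.4],"claw": 0.5},{"translation": [0,0,0],"angular": [0,0,-1.4],"claw": 0.5},{"translation": [0,0,0],"angular": [0,0,-1.4],"claw": 0.5}])

```text
clock: 13.85
ee_pos: [0.5949, 0.0579, 0.3096]
tcp_rot: [-0.706, 0.708, -0.011, 0.009]
ft_force: [-0.6, -0.3, -0.9]
opening: 0.0428
```

```bash
python3 -c "
from ang import *
im=vision.read_camera('side');a=im[125:275,200:350]; z=cv2.resize(a,None,fx=4,fy=4,interpolation=cv2.INTER_CUBIC);cv2.imwrite('pics/side10z.png',z)
o=cv2.imread('pics/side9z.png'); d=cv2.absdiff(o,z)[60:480,:420]; print('diff',d.mean(),d.max(),cv2.phaseCorrelate(o[60:480,:420].mean(2),z[60:480,:420].mean(2)))
px=(np.array([[149,132],[335,78],[34,255],[406,132]])+.5)/4-.5+[200,125]
print(angfit('side',[[-.2,.06,0],[-.2,-.06,0],[-.15,.12,0],[-.15,-.12,0]],px))
s=arm.read_state();print(s['ee_pos'],s['clock'])
delta([.5937,.0577,.2503],down(p[2]))
"
```

```text
diff 2.0035657596371883 97 ((0.019388515084102664, 0.008249647973656238), 0.5170611763604155)
(np.float64(1.232944451042794), [-0.1, 1.7, -0.1, 0.3, 0.4, -0.3, -1.5, -1.0])
[0.59482248 0.05786782 0.30961356] 13.9
t 13.9 d [-0.0009  0.0593 -0.    ] ang [ 0.15 -0.06 -0.17] open 0.0429
```

The lid is still (picture shift <0.02 px) at about 1.23 rad, untouched for over 1.5 s. Regrasping now.

servo_tool(plan=[{"translation": [-0.001,0.02,0],"angular": [0,0,0],"claw": 0.5},{"translation": [-0.001,0.04,0],"angular": [0,0,0],"claw": 0.5},{"translation": [-0.001,0.06,0],"angular": [0,0,0],"claw": 0.5},{"translation": [-0.001,0.06,0],"angular": [0,0,0],"claw": 0.7},{"translation": [-0.001,0.06,0],"angular": [0,0,0],"claw": 0.82},{"translation": [-0.001,0.06,0],"angular": [0,0,0],"claw": 0.9},{"translation": [-0.001,0.06,0],"angular": [0,0,0],"claw": 1},{"translation": [-0.001,0.06,0],"angular": [0,0,0],"claw": 1}])

```text
clock: 14.7
ee_pos: [0.5942, 0.0577, 0.2507]
tcp_rot: [-0.706, 0.708, -0.01, 0.009]
ft_force: [-0.4, 0.5, 0.3]
opening: 0.0084
```

```bash
cat > st2.py <<'E'
from h import *
import sys
# regrasp: T0 at angle a0
s=arm.read_state(); yaw=p[2]
ex=np.array([np.cos(yaw),np.sin(yaw),0]); ez=np.array([0,0,1.])
T0=np.array([.5937,.0577,.2499]); a0=1.233; 
h=T0-.2*(-np.cos(a0)*ex+np.sin(a0)*ez)
g=np.array(s["ee_pos"])-h
a=np.arctan2(g@ez,-(g@ex)); r=np.hypot(g@ex,g@ez)
t=np.sin(a)*ex+np.cos(a)*ez; rad=-np.cos(a)*ex+np.sin(a)*ez
f=-np.array(s["ft_force"])
print("t %.2f a %.3f r %.4f Ftan %.1f Frad %.1f open %.4f"%(s["clock"],a,r,f@t,f@rad,s["opening"]),np.round(s["ft_force"],1),s["ee_pos"])
for b in map(float,sys.argv[1:]):
    print(b,end=" "); delta(h+.2*(-np.cos(b)*ex+np.sin(b)*ez),down(yaw))
E
python3 st2.py 1.2 1.16 1.12 1.08 1.04 1.0 .96 .92
```

```text
t 14.70 a 1.237 r 0.2006 Ftan 0.2 Frad -0.4 open 0.0084 [-0.4  0.5  0.3] [0.59417383 0.05773008 0.25068619]
1.2 t 14.7 d [-0.0067  0.0031 -0.    ] ang [ 0.15 -0.06 -0.06] open 0.0084
1.16 t 14.7 d [-0.0141  0.0061 -0.    ] ang [ 0.15 -0.06 -0.06] open 0.0084
1.12 t 14.7 d [-0.0213  0.0095 -0.    ] ang [ 0.15 -0.06 -0.06] open 0.0084
1.08 t 14.7 d [-0.0284  0.0131 -0.    ] ang [ 0.15 -0.06 -0.06] open 0.0084
1.04 t 14.7 d [-0.0354  0.017  -0.    ] ang [ 0.15 -0.06 -0.06] open 0.0084
1.0 t 14.7 d [-0.0422  0.0212 -0.    ] ang [ 0.15 -0.06 -0.06] open 0.0084
0.96 t 14.7 d [-0.0489  0.0257 -0.    ] ang [ 0.15 -0.06 -0.06] open 0.0084
0.92 t 14.7 d [-0.0553  0.0304 -0.    ] ang [ 0.15 -0.06 -0.06] open 0.0084
```

servo_tool(plan=[{"translation": [-0.003,0.0012,0],"angular": [0,0,0],"claw": 1},{"translation": [-0.008,0.0035,0],"angular": [0,0,0],"claw": 1},{"translation": [-0.014,0.006,0],"angular": [0,0,0],"claw": 1},{"translation": [-0.021,0.0095,0],"angular": [0,0,0],"claw": 1},{"translation": [-0.028,0.013,0],"angular": [0,0,0],"claw": 1},{"translation": [-0.035,0.017,0],"angular": [0,0,0],"claw": 1},{"translation": [-0.042,0.021,0],"angular": [0,0,0],"claw": 1}])

```text
clock: 15.4
ee_pos: [0.552, 0.0589, 0.2306]
tcp_rot: [-0.706, 0.708, -0.009, 0.01]
ft_force: [2.7, 0.0, 1.7]
opening: 0.0086
```

```bash
python3 st2.py .98 .94 .9 .86 .82 .78 .75
```

```text
t 15.40 a 1.003 r 0.2009 Ftan -3.2 Frad 0.0 open 0.0086 [2.7 0.  1.7] [0.55198338 0.05887655 0.23064486]
0.98 t 15.4 d [-0.0034  0.0033 -0.0001] ang [ 0.15 -0.06  0.08] open 0.0086
0.94 t 15.4 d [-0.01    0.0079 -0.0001] ang [ 0.15 -0.06  0.08] open 0.0086
0.9 t 15.4 d [-0.0163  0.0128 -0.0001] ang [ 0.15 -0.06  0.08] open 0.0086
0.86 t 15.4 d [-0.0225  0.0178 -0.    ] ang [ 0.15 -0.06  0.08] open 0.0086
0.82 t 15.4 d [-0.0285  0.0232 -0.    ] ang [ 0.15 -0.06  0.08] open 0.0086
0.78 t 15.4 d [-0.0342  0.0287 -0.    ] ang [ 0.15 -0.06  0.08] open 0.0086
0.75 t 15.4 d [-0.0384  0.0331 -0.    ] ang [ 0.15 -0.06  0.08] open 0.0086
```

servo_tool(plan=[{"translation": [-0.005,0.004,0],"angular": [0,0,0],"claw": 1},{"translation": [-0.011,0.008,0],"angular": [0,0,0],"claw": 1},{"translation": [-0.017,0.0128,0],"angular": [0,0,0],"claw": 1},{"translation": [-0.023,0.0178,0],"angular": [0,0,0],"claw": 1},{"translation": [-0.029,0.0232,0],"angular": [0,0,0],"claw": 1},{"translation": [-0.0345,0.0287,0],"angular": [0,0,0],"claw": 1}])

```text
clock: 16.0
ee_pos: [0.5168, 0.0598, 0.2015]
tcp_rot: [-0.706, 0.708, -0.009, 0.01]
ft_force: [1.5, 0.8, 1.0]
opening: 0.0091
```

```bash
python3 st2.py .75 .71 .68 .65 .62 .6
```

```text
t 16.00 a 0.775 r 0.2005 Ftan -1.7 Frad 0.4 open 0.0091 [1.5 0.8 1. ] [0.51679883 0.05984552 0.20148823]
0.75 t 16.0 d [-0.0031  0.004  -0.0001] ang [ 0.14 -0.05  0.05] open 0.0091
0.71 t 16.0 d [-0.0085  0.0099 -0.0001] ang [ 0.14 -0.05  0.05] open 0.0091
0.68 t 16.0 d [-0.0123  0.0145 -0.0001] ang [ 0.14 -0.05  0.05] open 0.0091
0.65 t 16.0 d [-0.016   0.0192 -0.0001] ang [ 0.14 -0.05  0.05] open 0.0091
0.62 t 16.0 d [-0.0196  0.0241 -0.0001] ang [ 0.14 -0.05  0.05] open 0.0091
0.6 t 16.0 d [-0.0219  0.0273 -0.0001] ang [ 0.14 -0.05  0.05] open 0.0091
```

servo_tool(plan=[{"translation": [-0.004,0.0045,0],"angular": [0,0,0],"claw": 1},{"translation": [-0.0085,0.01,0],"angular": [0,0,0],"claw": 1},{"translation": [-0.0125,0.0145,0],"angular": [0,0,0],"claw": 1},{"translation": [-0.016,0.019,0],"angular": [0,0,0],"claw": 1},{"translation": [-0.019,0.023,0],"angular": [0,0,0],"claw": 1},{"translation": [-0.0205,0.025,0],"angular": [0,0,0],"claw": 1},{"translation": [-0.0205,0.025,0],"angular": [0,0,0],"claw": 1}])

```text
clock: 16.7
ee_pos: [0.4959, 0.0604, 0.1758]
tcp_rot: [-0.706, 0.708, -0.01, 0.01]
ft_force: [1.4, 1.1, -1.6]
opening: 0.009
```

```bash
python3 st2.py .61; python3 -c "
from h import *
im=vision.read_camera('side');a=im[150:300,200:350]; cv2.imwrite('pics/side11z.png',cv2.resize(a,None,fx=4,fy=4,interpolation=cv2.INTER_CUBIC))
"
```

```text
t 16.70 a 0.609 r 0.2001 Ftan 0.5 Frad 2.0 open 0.0090 [ 1.4  1.1 -1.6] [0.4959088  0.06037296 0.17576816]
0.61 t 16.7 d [ 0.0002 -0.     -0.0001] ang [ 0.14 -0.05 -0.  ] open 0.009
```

View pics/side11z.png

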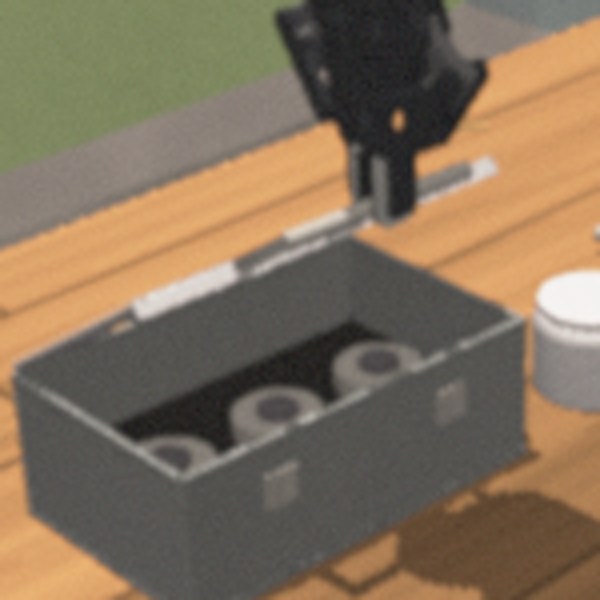

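The lid is edge-on to the camera, with its front edge at about (135,305)–(495,165), which fits about 35°. The force is near zero, so I'll release and withdraw upward.

servo_tool(plan=[{"translation": [0,0,0],"angular": [0,0,0],"claw": 0.97},{"translation": [0,0,0],"angular": [0,0,0],"claw": 0.85},{"translation": [0,0,0],"angular": [0,0,0],"claw": 0.7},{"translation": [0,0,0],"angular": [0,0,0],"claw": 0.6},{"translation": [0,0,0],"angular": [0,0,0],"claw": 0.6},{"translation": [0,-0.02,0],"angular": [0,0,0],"claw": 0.6},{"translation": [0,-0.05,0],"angular": [0,0,0],"claw": 0.6},{"translation": [0,-0.08,0],"angular": [0,0,0],"claw": 0.6}])

```text
clock: 17.55
ee_pos: [0.4952, 0.0605, 0.256]
tcp_rot: [-0.706, 0.708, -0.011, 0.009]
ft_force: [0.2, -0.2, 1.0]
opening: 0.034
```

servo_tool(plan=[{"translation": [-0.01,-0.03,0],"angular": [0,0,0],"claw": 0.6},{"translation": [-0.05,-0.05,0],"angular": [0,0,0],"claw": 0.6},{"translation": [-0.1,-0.05,0],"angular": [0,0,0],"claw": 0.6},{"translation": [-0.15,-0.05,0],"angular": [0,0,0],"claw": 0.6},{"translation": [-0.15,-0.05,0],"angular": [0,0,0],"claw": 0.6},{"translation": [-0.15,-0.05,0],"angular": [0,0,0],"claw": 0.6}])

```text
clock: 18.15
ee_pos: [0.345, 0.0649, 0.3071]
tcp_rot: [-0.706, 0.708, -0.009, 0.01]
ft_force: [0.1, 0.4, -0.3]
opening: 0.0343
```

```bash
python3 -c "
from h import *
im=vision.read_camera('side');cv2.imwrite('pics/side12.png',im)
a=im[150:300,200:350]; cv2.imwrite('pics/side12z.png',cv2.resize(a,None,fx=4,fy=4,interpolation=cv2.INTER_CUBIC))
im=vision.read_camera('top');cv2.imwrite('pics/top12.png',im)
print(arm.read_state()['clock'],arm.read_state()['ft_force'])
for b in (.5,.6,.7): print(b,((proj('side',lidpts([*p[:3],b],[[-.15,.12,0],[-.15,-.12,0],[-.2,.06,0],[-.2,-.06,0]]))-[200,150]+.5)*4-.5).round().tolist(),proj('top',lidpts([*p[:3],b],[[-.15,-.12,0],[-.2,.06,0],[-.2,-.06,0]])).round().tolist())
"
```

```text
18.25 [ 0.41912344 -0.93352425 -0.73760348]
0.5 [[149.0, 337.0], [505.0, 187.0], [303.0, 282.0], [483.0, 205.0]] [[355.0, 233.0], [242.0, 255.0], [318.0, 257.0]]
0.6 [[137.0, 308.0], [495.0, 161.0], [287.0, 243.0], [468.0, 168.0]] [[355.0, 227.0], [240.0, 247.0], [318.0, 249.0]]
0.7 [[124.0, 280.0], [483.0, 136.0], [269.0, 204.0], [451.0, 133.0]] [[356.0, 220.0], [239.0, 238.0], [318.0, 239.0]]
```

View pics/side12z.png

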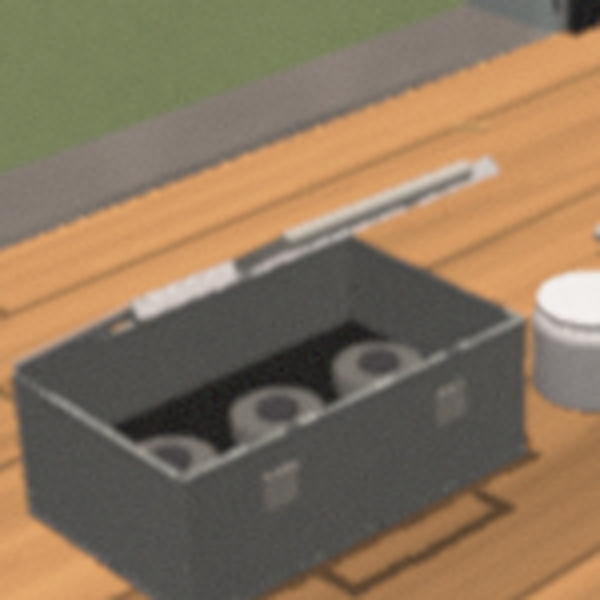

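View pics/top12.png

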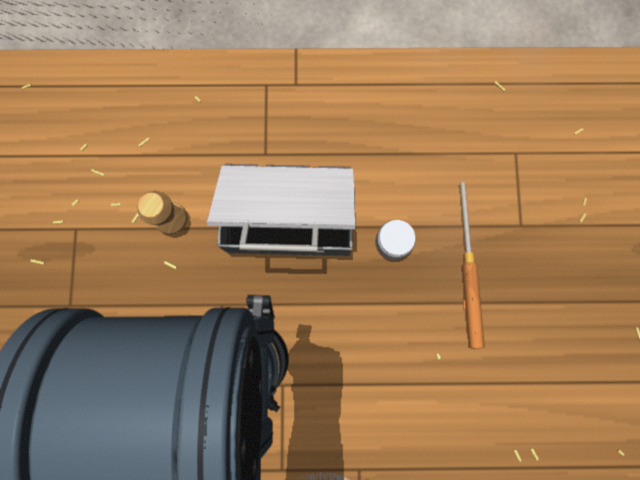

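The side view matches the projection for 0.60 rad: front edge (135,307)–(495,163) and bar (287,240)–(468,170). The top view agrees, with the bar at row ~247. The blank, tin and gouge are at the same pixels as at the start, and the arm is clear. Handing in.

```bash
python3 -c "
from rig import sign_off
print(sign_off())"
```

```text
the job is handed in; nothing more can be done
None
```

The lid hinge is checked, and the lid now stands free at about 0.60 rad (35°) above level. I handed the job in at about 18 s of the 72 s; no verdict was reported.

- **Stop:** I felt the stop at about 1.24 rad. I pressed against it for about 1 s in all, up to about 11 N at the bar, which should put the cushion at roughly 0.02 rad. That value comes from the force and position readings, since the joint itself can't be read. It is above the 0.01 needed and well under the 0.05 limit.
- **Let go up high:** I eased the force off before opening the gripper. The lid stayed at about 1.23 rad, untouched for over 1.5 s. Two pictures about 0.9 s apart showed no shift.
- **Final position:** I lowered it at roughly 0.4 rad/s, let go and moved the arm clear. Both cameras agree on about 0.60 rad. The blank, tin and gouge are where they started.

**What went wrong on the way:** the first pinch missed the bar. In the pictures the real fingertips sat about 16–18 mm higher than the reported tool point. I regrasped lower, and the lid had not moved.

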